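# Set up the folding draining rack over the slip bowl

## Robot

A 6-joint arm with a two-finger parallel gripper is mounted at the origin on a cart in front of the work surface, level with it; the furniture and walls round the work are solid. World frame = base frame: x ahead of the robot, y to its left, z up, the work surface at z = 0. Lengths are in m, angles in rad, forces in N, time in s.
With the tool pointing down it reaches from about 0.35 to 0.975 m from the base axis. Payload 7.1 kg.
Tool frame: the origin (TCP) lies at the very end of the fingers, on their centre line; the grasp point (between the pads) lies 19 mm behind it; z points along the fingers, y is the line along which they close (so a half turn about z gives the same grasp; the last joint's range is limited). The gripper opens to 88 mm and grips with 3 to 60 N. Pads are 20 mm wide; open, the fingers measure 115 mm over their backs; the gripper's body (75 mm by 178 mm) begins 61 mm behind the grasp point.
Start: joints at [-1.278, 0.423, 1.63, -0, 1.089, -0.019], TCP at [0.192, -0.595, 0.223] pointing down, gripper open.
Joint ranges: [-3, 3], [-0.9, 2.11], [0.09, 2.58], [-1.31, 4.45], [0.11, 2.69], [-2.54, 2.54]. Speed limits (rad/s): [2.39, 2.39, 3.01, 3.14, 3.14, 3.14].

## Interface

Orientations are given as a rotation vector (axis times angle).
In Python, from workcell import ctrl, get_image, order, outline_of, tip_of gives the robot as it stands.
- The arm moves only by the tool send_rows, never from a script. Its argument "rows" is text: rows parted by semicolons, each of 7 numbers parted by spaces: the opening, from -1 (shut) to 1 (fully open), then the shift along the world's x, y, z in cm, then the turn, a rotation vector about the world's x, y, z in rad. A call has 1 to 8 rows; each row shifts and turns the commanded pose from where the row before left it; what a row does not reach is not made up. A row lasts 1/12 s, in which the tool goes at most 41.7 mm and 7.16 degrees, less where a joint would pass 70% of its speed; a pose out of reach is approached as far as the arm can. A call is refused whole if a number of a shift passes 4.17 or a number of a turn 0.125, either way. A call with a gripper value outside its range is refused whole. The fingers move at their own pace and stop on an object; the grip force is fixed at half the most. Time passes only in rows, so rows that do not move let the fingers close. It gives the time, the measured TCP pose, the force, the opening and the grip force at its end, in the units of the state.
- ctrl.read_state(): the state, without advancing time (a new reading comes with each control period).
- get_image(name): name is "side" or "top"; returns a dict with "image" (480x640x3 uint8, red, green, blue), "depth" (480x640 float32, m along the optical axis (not along the pixel's ray), 0 where there is no reading), "intrinsics" (3x3 intrinsics, pixels), "dist_coeffs" ([k1, k2, p1, p2, k3] as OpenCV has them; the pictures are not rectified), "R" (3x3) and "t" (3): a world point X has camera coordinates R X + t. Camera axes: x right, y down, z forward; pixel columns grow to the right and rows downward; lengths in m; the calibration is good to about 2 mm. A picture is of the moment at which its call begins.
- order.hand_in(): hands the job in; it is judged then, once.
Trained networks look in the newest picture that a camera, given by its name, has taken for a name from the list of things; names that differ only in an ending like _2 or _b are one class to them, and where a whole thing is asked for, a point or a joint stands for the part that bears it (a point fixed in the world has none). Each returns a list of dicts, best first, with "p" (0 to 1); they miss things now and then, are a little off and sometimes report something else, mostly with a low value. They report only what shows in the picture. A call takes as long as a camera call.
- outline_of(camera, name): "pixels" (480x640 bool, what is visible of it).
- tip_of(camera, name): "point" ([x, y, z] in m, in the coordinates of the camera as it stood for that picture, good to about 4 mm: a listed point, or the origin of a listed thing).
The state is a dict: "time_s": time; "qpos": joint angles; "qd": joint speeds; "joint_torque": joint torques, N m; "ee_pos": TCP position; "tcp_rot": TCP orientation; "force": force on the tool from outside, world axes, zero at the start; "wrist_torque": the same for the moment, N m; "opening": opening from 0.0 (shut) to 1.0 (fully open); "grasp_force": force on a finger pad.
Only numpy, scipy, OpenCV 4.12 (cv2) and the standard library are available. Lean on these libraries where they do the work, as an engineer would, in place of code of your own. Each camera call takes 0.05 s, during which the arm holds its last target. There are 200 camera calls.

## Task

Set up the folding draining rack over the slip bowl: swing its front arm out towards you until it clicks fully home past its catch, then the rear arm likewise. Then take the two battens that lean on the plaster mould and lay one flat in each of the two bays, across both arms, centred so that the ends stick out evenly; leave the bowl and everything else on the table where it stands.

Things in the scene. Friction and masses are not known exactly. Their poses are not given: they have to be found in the camera images.
- drain_rack: folding draining rack, fixed: wooden base 90 x 290 x 20 mm, two dark steel posts, two swinging aluminium arms 14 x 14 mm, upper faces 172 mm above the table. Origin on the table midway between the pivots, in line with the rear pivot; arms out point along -x, 160 mm apart; y left, z up. Folded, the rear arm lies behind the front arm, so the front one must come out first
- front_arm (a joint): front arm's upright hinge: 0 folded (arm along the rack's -y), grows clockwise from above, 1.571 fully out (arm along -x). A sprung roller catch resists from about 1.0 to 1.33 (about 2.5 N at the pin), then snaps the arm home and holds it
- rear_arm (a joint): rear arm's upright hinge: 0 folded (arm along the rack's +y), grows anticlockwise from above, 1.571 fully out (arm along -x); catch as on the front arm (about 2 N at the pin)
- front_arm_pin (a point): mid-height of the red upright grip pin at the end of the front arm, 109 mm from its pivot; pin 14 mm in diameter, standing 45 mm above the arm's upper face; this point is 25 mm above that face. The pin moves with the arm
- rear_arm_pin (a point): the same point of the red grip pin at the end of the rear arm, 142 mm from its pivot
- front_arm_pivot (a point): on the front arm's hinge axis, level with the arm's upper face; at (-33, 80, 172) mm in the rack's frame
- rear_arm_pivot (a point): on the rear arm's hinge axis, level with the arm's upper face; at (0, -80, 172) mm in the rack's frame
- back_bay (a point): where the middle of a batten's underside belongs in the back bay: midway between the arms when out, level with their upper faces, 48 mm in front of the rack's origin; axes as the rack's, a batten lies along y. Studs 8 mm thick, 13 mm high on the arms stand 26 mm either side of a bay's middle line; the grip pins bound the front bay in front, 29 mm from its line
- front_bay (a point): the same for the front bay, 113 mm in front of the rack's origin, nearer the arms' ends
- batten_a: sawn wooden batten, 29 x 205 x 28 mm (x, y, z), 80 g; origin at the centre of its underside, y along its length, its +y end up. It leans on the plaster mould at about 33 degrees: lower end on the table, underside on the mould's upper edge
- batten_b: a second batten, the same, leaning on the mould beside the first
- plaster_mould: heavy plaster casting mould with a black band, 291 x 112 x 101 mm (x, y, z), fixed; origin at the centre of its underside; the battens lean on its +y side
- slip_bowl: yellow plastic bowl with white slip on the rim, 186 mm in diameter, 125 mm high, standing under the arms; origin at the centre of its underside; leave it
- brush_can: tin can 74 mm in diameter, 102 mm high, with brushes and tools standing up to 197 mm; origin at the centre of its underside; leave it
- cast_cup: clay-coloured cast cup, 66 mm in diameter, 65 mm high, standing; origin at the centre of its underside; leave it
- mallet: rubber mallet with wooden handle, 251 mm long, lying; leave it
- wooden_rib: flat wooden rib, 51 x 98 x 8 mm, lying; leave it
- batten_a_mid (a point): the middle of batten_a, 14 mm above the origin of its body; axes as the batten's
- batten_b_mid (a point): the middle of batten_b, 14 mm above the origin of its body; axes as the batten's

How it is judged:
By the outcome, as a careful person would: the job done as asked, in the order asked, and still so for the second after the job is handed in, with the robot touching nothing.
It also fails if it takes over 72 s, if anything falls off the work surface, if the arm or the gripper's body presses on something with over 40 N, if the wrist force passes 120 N, or if a joint passes its speed limit or range.

## Working session

There is one attempt and no reset: what is moved stays moved. The work goes in short steps, Python scripts to look and compute and a tool call to move; the robot and the scene stay as the last step left them, time stands still between calls to the robot, and variables do not carry over. Pictures are saved under pics/ and viewed, at most 10 in all, crops included, and the job is handed in when it is done.

Besides the shell and the picture viewer there is one more tool, called after "Request:" by a JSON object that holds its "op" and its "data", one argument or row to a line. send_rows: Moves the arm, as the interface text tells. Its arguments: {"type":"object","properties":{"rows":{"type":"string"}},"required":["rows"]}

```bash
mkdir -p pics; ls; cat > h.py <<'E'
import numpy as np, cv2
from workcell import ctrl, get_image, order, outline_of, tip_of
def w(im,p): return im["R"].T@(np.asarray(p)-im["t"])
def cloud(im,mask):
    v,u=np.nonzero(mask&(im["depth"]>0)); z=im["depth"][v,u]
    n=cv2.undistortPoints(np.c_[u,v].astype(float).reshape(-1,1,2),im["intrinsics"],im["dist_coeffs"])[:,0]
    return (np.c_[n*z[:,None],z]-im["t"])@im["R"]
def save(im,f): cv2.imwrite("pics/"+f,im["image"][:,:,::-1])
E
python3 - <<'E'
from h import *
np.set_printoptions(precision=4,suppress=True)
for c in("side","top"):
    im=get_image(c); save(im,c+"0.png"); print(c,"cam",-im["R"].T@im["t"])
    for n in "drain_rack front_arm_pin rear_arm_pin front_arm_pivot rear_arm_pivot back_bay front_bay batten_a_mid batten_a plaster_mould slip_bowl brush_can cast_cup mallet wooden_rib".split():
        try: print(n,[(round(d["p"],2),w(im,d["point"])) for d in tip_of(c,n)[:3]])
        except Exception as e: print(n,e)
print(ctrl.read_state())
E
```

```text
pics
side cam [0.2893 1.4286 0.7261]
drain_rack [(0.56, array([ 0.6007, -0.2306, -0.0034]))]
front_arm_pin [(0.67, array([ 0.5107, -0.2421,  0.1933]))]
rear_arm_pin [(0.72, array([ 0.5968, -0.1702,  0.1968]))]
front_arm_pivot [(0.85, array([ 0.5658, -0.1525,  0.167 ])), (0.39, array([0.4809, 0.2933, 0.0638]))]
rear_arm_pivot [(0.96, array([ 0.6008, -0.3102,  0.1712])), (0.65, array([ 0.4313,  0.4815, -0.0004]))]
back_bay [(0.7, array([ 0.548 , -0.2309,  0.1719]))]
front_bay [(0.8, array([ 0.4921, -0.2346,  0.1721]))]
batten_a_mid [(0.91, array([0.4814, 0.1654, 0.0663]))]
batten_a [(0.79, array([0.4847, 0.297 , 0.058 ])), (0.6, array([0.49  , 0.1681, 0.0503])), (0.26, array([ 0.5974, -0.2321, -0.0011]))]
plaster_mould [(0.94, array([0.6123, 0.2391, 0.0042])), (0.64, array([ 0.5982, -0.2305,  0.001 ]))]
slip_bowl [(0.73, array([ 0.4835, -0.2386, -0.0023]))]
brush_can [(0.76, array([ 0.588 ,  0.001 , -0.0015])), (0.33, array([ 0.5459, -0.2309,  0.1762]))]
cast_cup [(0.96, array([ 0.4495, -0.0015,  0.0009])), (0.55, array([ 0.6024, -0.3142,  0.1705]))]
mallet [(0.57, array([ 0.4397, -0.4
[... 1501 characters left out ...]
4501, -0.0043, -0.0015])), (0.59, array([ 0.599 , -0.3148,  0.1764]))]
mallet [(0.59, array([ 0.4489, -0.5071,  0.0011]))]
wooden_rib [(0.83, array([ 0.4315,  0.4746, -0.    ])), (0.63, array([ 0.6001, -0.3165,  0.1762]))]
{'time_s': 1.6, 'qpos': array([-1.278 ,  0.4231,  1.6299,  0.    ,  1.0886, -0.019 ]), 'qd': array([-0.0002,  0.0009, -0.0019,  0.0001, -0.0014,  0.0021]), 'joint_torque': array([  0.0012, -54.4567, -27.4039,   0.0644,   0.0168,   0.    ]), 'ee_pos': array([ 0.1917, -0.5949,  0.2227]), 'tcp_rot': array([3.1035, 0.4877, 0.    ]), 'force': array([-0.4257, -0.233 ,  0.1761]), 'wrist_torque': array([-0.0101,  0.0533,  0.007 ]), 'grasp_force': 0.0, 'opening': 1.001802714864851}
```

View pics/side0.png

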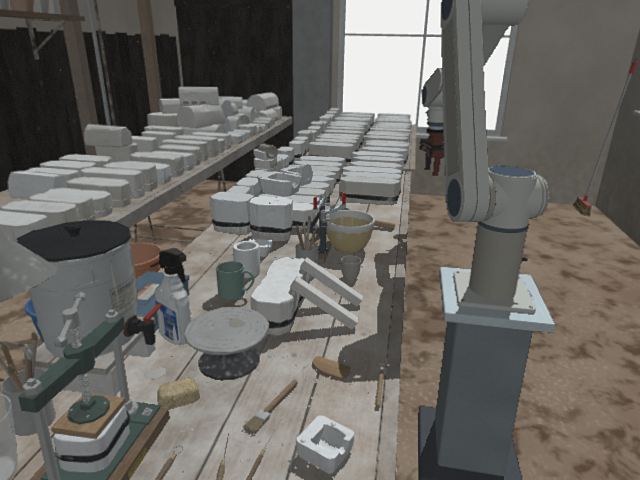

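View pics/top0.png

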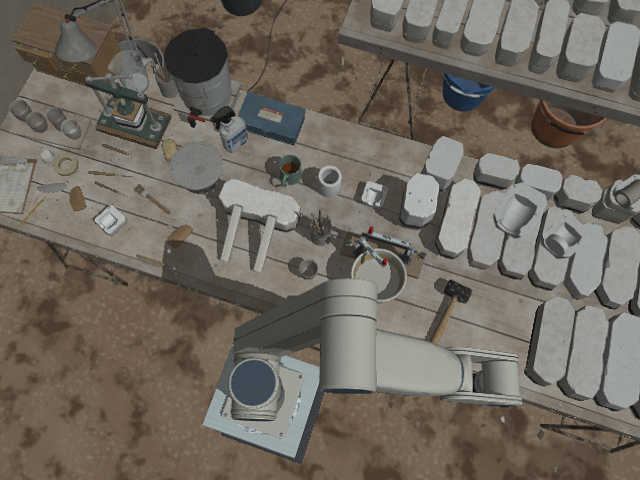

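```bash
cat > b.py <<'E'
from h import *
np.set_printoptions(precision=4,suppress=True)
for c in("side","top"):
    im=get_image(c)
    for n in ("batten_a","front_arm_pin","rear_arm_pin"):
      for d in outline_of(c,n)[:3]:
        m=cv2.erode(d["pixels"].astype(np.uint8),np.ones((3,3)))>0
        P=cloud(im,m)
        if len(P)<10: print(c,n,d["p"],len(P));continue
        mu=np.median(P,0); s,V=np.linalg.eigh(np.cov((P-mu).T))
        print(c,n,round(d["p"],2),len(P),"med",mu,"ax",V[:,2],"nrm",V[:,0],"lo",np.percentile(P,2,0),"hi",np.percentile(P,98,0))
E
python3 b.py
```

```text
side batten_a 0.83 793 med [0.4813 0.3063 0.0732] ax [-0.8407 -0.0027 -0.5414] nrm [ 0.2648 -0.8743 -0.4068] lo [0.3983 0.2895 0.0193] hi [0.5583 0.3121 0.1268]
side batten_a 0.63 637 med [0.4806 0.182  0.0728] ax [-0.84    0.0037 -0.5425] nrm [-0.2405  0.8938  0.3784] lo [0.3992 0.1657 0.0179] hi [0.5587 0.1883 0.1263]
side front_arm_pin 0.62 143 med [ 0.5366 -0.1889  0.1686] ax [-0.4691 -0.8384  0.2777] nrm [-0.8483  0.5152  0.1223] lo [ 0.5023 -0.244   0.1439] hi [ 0.5714 -0.1335  0.2102]
side rear_arm_pin 0.6 80 med [ 0.5966 -0.2184  0.1727] ax [-0.141   0.9566  0.2549] nrm [ 0.7158 -0.0793  0.6937] lo [ 0.5919 -0.5699  0.078 ] hi [ 0.6658 -0.1575  0.2065]
top batten_a 0.83 365 med [0.4821 0.2863 0.0846] ax [-0.8421  0.0007 -0.5393] nrm [-0.5076  0.3368  0.793 ] lo [0.3975 0.2747 0.0272] hi [0.5574 0.298  0.1336]
top batten_a 0.61 324 med [0.4841 0.1617 0.0853] ax [-0.8383  0.0031 -0.5452] nrm [ 0.4658 -0.5155 -0.7192] lo [0.4042 0.1507 0.0314] hi [0.5572 0.1723 0.1349]
top front_arm_pin 0.49 122 med [ 0.5318 -0.2095  0.1743] ax [-0.5073 -0.8223  0.258 ] nrm [-0.8596  0.5043 -0.0827] lo [ 0.5013 -0.2489  0.1619] hi [ 0.5605 -0.1511  0.2221]
top rear_arm_pin 0.56 120 med [ 0.5963 -0.2425  0.1738] ax [ 0.0063 -0.991  -0.1337] nrm [ 0.9915 -0.0112  0.1299] lo [ 0.5904 -0.3157  0.1564] hi [ 0.6037 -0.1709  0.2159]
top rear_arm_pin 0.36 2142 med [0.6072 0.2241 0.1003] ax [-0.0331 -0.9992 -0.0232] nrm [-0.2037 -0.016   0.9789] lo [0.5589 0.0922 0.0483] hi [0.6601 0.3595 0.1126]
```

The side picture shows the battens at about (320,300) and (335,285) leaning on the mould, and the rack and bowl near (345,225). In the top picture the front arm is partly out (pin at about (384,262)), the rear arm is folded, and the rack is square to the world axes. I'll raise the tool and move over the front pin.

Request:
{"op": "send_rows", "data": {
  "rows": "1 0 0 2.5 0 0 -0.078;1 0 0 2.5 0 0 -0.078;1 1 1 2.5 0 0 -0.078;1 2.5 2.8 0 0 0 -0.078;1 2.6 2.9 0 0 0 0;1 2.6 2.9 0 0 0 0;1 2.6 2.9 0 0 0 0;1 2.6 2.9 0 0 0 0"
}}

```text
time_s: 2.67
ee_pos: [0.3315, -0.4394, 0.2979]
tcp_rot: [3.141, -0.001, 0.0]
force: [0.9, 0.6, -0.1]
opening: 1.001
grasp_force: 0.0
```

Request:
{"op": "send_rows", "data": {
  "rows": "0 2.6 2.9 0 0 0 0;0 2.6 2.9 0 0 0 0;0 2.6 2.9 0 0 0 0;0 2.6 2.9 0 0 0 0;0 2.6 2.9 0 0 0 0;0 2.6 2.9 0 0 0 0;0 0 0 0 0 0 0;0 0 0 0 0 0 0"
}}

```text
time_s: 3.33
ee_pos: [0.4877, -0.2654, 0.2976]
tcp_rot: [3.141, 0.006, -0.0]
force: [0.2, 0.1, -0.4]
opening: 0.5
grasp_force: 0.0
```

```bash
python3 - <<'E'
from h import *
np.set_printoptions(precision=4,suppress=True)
for c in("side","top"):
    im=get_image(c)
    for n in ("front_arm_pin","rear_arm_pin","front_arm_pivot","batten_a_mid"):
        print(c,n,[(round(d["p"],2),w(im,d["point"])) for d in tip_of(c,n)[:3]])
E
```

```text
side front_arm_pin [(0.73, array([ 0.5083, -0.2429,  0.1939])), (0.61, array([ 0.4898, -0.2346,  0.1708])), (0.56, array([ 0.5463, -0.231 ,  0.1735]))]
side rear_arm_pin [(0.71, array([ 0.5992, -0.1735,  0.1971]))]
side front_arm_pivot [(0.81, array([ 0.5661, -0.1534,  0.1693]))]
side batten_a_mid [(0.77, array([0.4799, 0.1655, 0.0669]))]
top front_arm_pin []
top rear_arm_pin []
top front_arm_pivot []
top batten_a_mid [(0.82, array([0.4836, 0.1665, 0.0709]))]
```

Request:
{"op": "send_rows", "data": {
  "rows": "0 1 1.1 0 0 0 0;0 1 1.1 -1.5 0 0 0;0 0 0 -3 0 0 0;0 0 0 -3 0 0 0;0 0 0 -3 0 0 0;0 0 0 -1.4 0 0 0;-1 0 0 0 0 0 0;-1 0 0 0 0 0 0"
}}

```text
time_s: 4.5
ee_pos: [0.5065, -0.2449, 0.1783]
tcp_rot: [-3.141, 0.001, 0.002]
force: [0.2, -0.1, 0.6]
opening: 0.388
grasp_force: 0.0
```

Request:
{"op": "send_rows", "data": {
  "rows": "-1 0 0 0 0 0 0;-1 0 0 0 0 0 0;-1 0 0 0 0 0 0"
}}

```text
time_s: 4.75
ee_pos: [0.5076, -0.2453, 0.1802]
tcp_rot: [3.14, -0.001, 0.004]
force: [-0.6, 0.5, 0.2]
opening: 0.157
grasp_force: 0.0
```

Request:
{"op": "send_rows", "data": {
  "rows": "-1 0 0 0 0 0 0;-1 -0.7 0.6 0 0 0 0;-1 -0.7 0.5 0 0 0 0;-1 -0.6 0.6 0 0 0 0;-1 -0.5 0.6 0 0 0 0;-1 -0.5 0.7 0 0 0 0;-1 -0.4 0.7 0 0 0 0;-1 -0.4 0.8 0 0 0 0"
}}

```text
time_s: 5.42
ee_pos: [0.4662, -0.2023, 0.1798]
tcp_rot: [3.137, 0.001, -0.005]
force: [-11.7, -14.3, 9.4]
opening: 0.152
grasp_force: 30.0
```

Request:
{"op": "send_rows", "data": {
  "rows": "-1 -0.3 0.7 0 0 0 0;-1 -0.3 0.8 0 0 0 0;-1 -0.2 0.8 0 0 0 0;-1 -0.1 0.8 0 0 0 0;-1 -0.1 0.8 0 0 0 0;-1 -0.1 0.6 0 0 0 0;-1 0 0 0 0 0 0;-1 0 0 0 0 0 0"
}}

```text
time_s: 6.08
ee_pos: [0.4577, -0.1543, 0.1796]
tcp_rot: [-3.141, 0.0, -0.001]
force: [-2.0, 2.3, 7.5]
opening: 0.154
grasp_force: 30.0
```

Request:
{"op": "send_rows", "data": {
  "rows": "-1 0 0.3 0 0 0 0;-1 0 0 0 0 0 0;0 0 -0.2 0 0 0 0;0 0 0 0 0 0 0;0 0 0 0 0 0 0;0 0 0 3 0 0 0;0 0 0 3 0 0 0;0 2 -0.4 3 0 0 0"
}}

```text
time_s: 6.75
ee_pos: [0.4746, -0.1567, 0.2688]
tcp_rot: [-3.14, 0.0, 0.007]
force: [1.0, -0.2, -1.1]
opening: 0.494
grasp_force: 0.0
```

Request:
{"op": "send_rows", "data": {
  "rows": "0 4 -0.4 0 0 0 0;0 4 -0.5 0 0 0 0;0 4 -0.5 0 0 0 0;0 0 0 0 0 0 0;0 0 0 0 0 0 0"
}}

```text
time_s: 7.17
ee_pos: [0.5987, -0.1715, 0.2674]
tcp_rot: [-3.141, -0.001, 0.002]
force: [-0.1, 0.6, -0.1]
opening: 0.502
grasp_force: 0.0
```

```bash
python3 - <<'E'
from h import *
np.set_printoptions(precision=4,suppress=True)
for c in("side","top"):
    im=get_image(c); save(im,c+"1.png")
    for n in ("front_arm_pin","rear_arm_pin","front_arm_pivot","slip_bowl"):
        print(c,n,[(round(d["p"],2),w(im,d["point"])) for d in tip_of(c,n)[:3]])
a=cv2.imread("pics/side1.png")[160:300,230:430]; b=cv2.imread("pics/top1.png")[200:340,300:500]
cv2.imwrite("pics/c1.png",cv2.resize(np.hstack([a,b]),(800,280)))
print(ctrl.read_state()["ee_pos"])
E
```

```text
side front_arm_pin [(0.75, array([ 0.4597, -0.1525,  0.1928])), (0.44, array([ 0.5924,  0.0033, -0.0038]))]
side rear_arm_pin [(0.71, array([ 0.5979, -0.1704,  0.1951])), (0.21, array([ 0.548 , -0.2303,  0.1698]))]
side front_arm_pivot [(0.68, array([ 0.5656, -0.1533,  0.1678]))]
side slip_bowl [(0.63, array([ 0.4823, -0.2409, -0.0001]))]
top front_arm_pin [(0.73, array([ 0.4568, -0.1563,  0.1945])), (0.6, array([ 0.5974, -0.2306, -0.0004]))]
top rear_arm_pin [(0.81, array([ 0.6003, -0.1726,  0.1991]))]
top front_arm_pivot [(0.8, array([ 0.5714, -0.1536,  0.1758]))]
top slip_bowl [(0.65, array([ 0.4845, -0.2413, -0.0012]))]
[ 0.5974 -0.1719  0.2691]
```

View pics/c1.png

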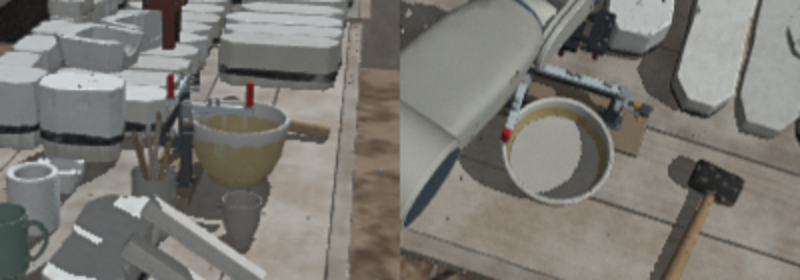

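Request:
{"op": "send_rows", "data": {
  "rows": "0 0.1 0 -3 0 0 0;0 0 0 -3 0 0 0;0 0 0 -2.9 0 0 0;-1 0 0 0 0 0 0;-1 0 0 0 0 0 0;-1 0 0 0 0 0 0;-1 0 0 0 0 0 0;-1 0 0 0 0 0 0"
}}

```text
time_s: 8.33
ee_pos: [0.5999, -0.1715, 0.1818]
tcp_rot: [-3.141, 0.001, -0.005]
force: [-0.1, 17.5, 6.6]
opening: 0.157
grasp_force: 9.2
```

Request:
{"op": "send_rows", "data": {
  "rows": "-1 0 0 0 0 0 0;-1 -1.5 -0.1 0 0 0 0;-1 -1.5 -0.2 0 0 0 0;-1 -1.4 -0.4 0 0 0 0;-1 -1.4 -0.5 0 0 0 0;-1 -1.3 -0.7 0 0 0 0;-1 -1.3 -0.8 0 0 0 0;-1 -1.1 -1 0 0 0 0"
}}

```text
time_s: 9.0
ee_pos: [0.5022, -0.2068, 0.1815]
tcp_rot: [-3.138, -0.001, 0.002]
force: [-9.5, 14.6, 14.8]
opening: 0.158
grasp_force: 30.0
```

Request:
{"op": "send_rows", "data": {
  "rows": "-1 -1.1 -1 0 0 0 0;-1 -0.5 -0.5 0 0 0 0;-1 -0.4 -0.6 0 0 0 0;-1 -0.4 -0.6 0 0 0 0;-1 -0.4 -0.7 0 0 0 0;-1 -0.3 -0.7 0 0 0 0;-1 -0.3 -0.7 0 0 0 0;-1 -0.3 -0.7 0 0 0 0"
}}

```text
time_s: 9.67
ee_pos: [0.4648, -0.2627, 0.1815]
tcp_rot: [-3.139, -0.001, 0.005]
force: [-9.1, 7.6, 13.3]
opening: 0.156
grasp_force: 30.0
```

Request:
{"op": "send_rows", "data": {
  "rows": "-1 -0.1 -0.7 0 0 0 0;-1 -0.1 -0.7 0 0 0 0;-1 -0.1 -0.8 0 0 0 0;-1 0 -0.8 0 0 0 0;-1 0 -0.8 0 0 0 0;-1 0 -0.8 0 0 0 0;-1 0 -0.5 0 0 0 0;-1 0 0 0 0 0 0"
}}

```text
time_s: 10.33
ee_pos: [0.4589, -0.3137, 0.1811]
tcp_rot: [-3.137, 0.001, 0.014]
force: [-22.0, 5.9, 17.9]
opening: 0.151
grasp_force: 30.0
```

Request:
{"op": "send_rows", "data": {
  "rows": "-1 0 -0.3 0 0 0 0;-1 0 0 0 0 0 0;-1 0 0 0 0 0 0"
}}

```text
time_s: 10.58
ee_pos: [0.4588, -0.3139, 0.1809]
tcp_rot: [-3.134, 0.001, 0.015]
force: [-20.8, 17.2, 23.5]
opening: 0.159
grasp_force: 30.0
```

Request:
{"op": "send_rows", "data": {
  "rows": "-1 0 0.2 0 0 0 0;0 0 0 0 0 0 0;0 0 0 0 0 0 0;0 0 0 0 0 0 0;0 0 0 3.5 0 0 0;0 0 0 4 0 0 0;0 0 3 2.9 0 0 0;1 0 4 1 0 0 0"
}}

```text
time_s: 11.25
ee_pos: [0.4665, -0.2485, 0.2989]
tcp_rot: [3.137, -0.006, 0.013]
force: [1.9, 0.5, -0.2]
opening: 0.545
grasp_force: 0.0
```

Request:
{"op": "send_rows", "data": {
  "rows": "1 0 4.1 0 0 0 0;1 0 4.1 0 0 0 0;1 0 4.1 0 0 0 0;1 0 4.1 0 0 0 0;1 -1 4 0 0 0 0;1 -1 4 0 0 -0.11 0;1 -1 4 0 0 -0.11 0;1 -1 4 0 0 -0.11 0"
}}

```text
time_s: 11.92
ee_pos: [0.4242, 0.0799, 0.2949]
tcp_rot: [-3.094, 0.002, -0.527]
force: [0.7, -0.0, 0.3]
opening: 1.001
grasp_force: 0.0
```

Request:
{"op": "send_rows", "data": {
  "rows": "1 0 4 0 0 -0.11 0;1 0 4 -2 0 -0.11 0;1 0 0.5 -2 0 -0.02 0;1 0 0 -2 0 0 0;1 0 0 0 0 0 0;1 0 0 0 0 0 0"
}}

```text
time_s: 12.42
ee_pos: [0.4252, 0.1297, 0.2424]
tcp_rot: [3.032, -0.011, 0.758]
force: [-0.0, -0.8, 0.6]
opening: 0.997
grasp_force: 0.0
```

```bash
python3 - <<'E'
from h import *
np.set_printoptions(precision=4,suppress=True)
for c in("side","top"):
    im=get_image(c); save(im,c+"2.png")
    for n in ("front_arm_pin","rear_arm_pin","front_bay","back_bay","slip_bowl","batten_a_mid"):
        print(c,n,[(round(d["p"],2),w(im,d["point"])) for d in tip_of(c,n)[:3]])
a=cv2.imread("pics/side2.png")[170:330,230:430]; b=cv2.imread("pics/top2.png")[170:330,210:460]
cv2.imwrite("pics/c2.png",cv2.resize(np.hstack([a,b]),(800,284)))
s=ctrl.read_state();print(s["ee_pos"],s["qpos"],cv2.Rodrigues(s["tcp_rot"])[0])
E
python3 b.py|grep batten
```

```text
side front_arm_pin [(0.48, array([ 0.4604, -0.1517,  0.195 ]))]
side rear_arm_pin [(0.71, array([ 0.6002, -0.23  ,  0.    ])), (0.54, array([ 0.4572, -0.312 ,  0.1967])), (0.43, array([ 0.4297,  0.4852, -0.001 ]))]
side front_bay [(0.7, array([ 0.4915, -0.2307,  0.1714]))]
side back_bay [(0.82, array([ 0.5451, -0.2307,  0.1739])), (0.33, array([0.4837, 0.2963, 0.0526]))]
side slip_bowl [(0.63, array([ 0.4811, -0.2385, -0.0006]))]
side batten_a_mid [(0.63, array([0.4785, 0.168 , 0.0659])), (0.52, array([ 0.4417, -0.5022, -0.0026]))]
top front_arm_pin [(0.63, array([0.4827, 0.1688, 0.0691])), (0.48, array([ 0.4546, -0.1549,  0.1962]))]
top rear_arm_pin [(0.62, array([ 0.4609, -0.3125,  0.2011])), (0.34, array([ 0.6162,  0.2366, -0.0015])), (0.26, array([0.4871, 0.2906, 0.0571]))]
top front_bay []
top back_bay [(0.76, array([ 0.5539, -0.235 ,  0.1703])), (0.38, array([ 0.4569, -0.1541,  0.1938]))]
top slip_bowl [(0.94, array([ 0.483 , -0.2383,  0.0004]))]
top batten_a_mid [(0.64, array([0.4819, 0.1681, 0.0685])), (0.64, array([ 0.4453, -0.5028,  0.0001]))]
[0.4254 0.1295 0.2426] [ 0.411
[... 228 characters left out ...]
3459] lo [0.3988 0.1674 0.0184] hi [0.5584 0.1886 0.1253]
side batten_a 0.76 792 med [0.4788 0.3065 0.0737] ax [-0.8405 -0.0002 -0.5418] nrm [ 0.2746 -0.8622 -0.4257] lo [0.3992 0.2888 0.0179] hi [0.5559 0.3124 0.1257]
side batten_a 0.19 2315 med [0.6015 0.3333 0.0985] ax [-0.107   0.9827 -0.1509] nrm [ 0.4596 -0.0858 -0.884 ] lo [0.5571 0.1223 0.0152] hi [0.6559 0.3819 0.1023]
top batten_a 0.78 225 med [0.5186 0.2899 0.1083] ax [-0.8261  0.0884 -0.5565] nrm [ 0.5563 -0.0287 -0.8305] lo [0.4417 0.275  0.0552] hi [0.5603 0.3009 0.1372]
top batten_a 0.74 150 med [0.5257 0.1618 0.1131] ax [-0.8253  0.016  -0.5645] nrm [ 0.5265 -0.3396 -0.7794] lo [0.493  0.1502 0.0883] hi [0.5603 0.1729 0.1366]
```

View pics/c2.png

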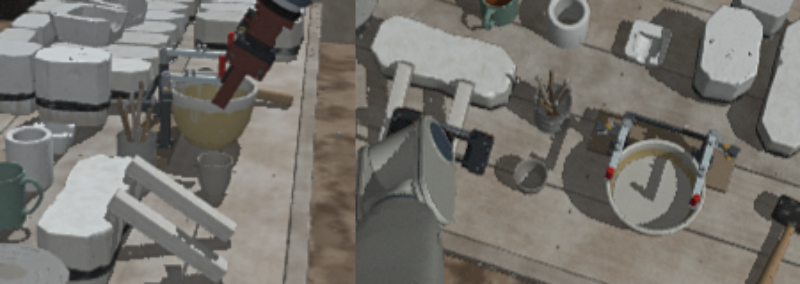

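Request:
{"op": "send_rows", "data": {
  "rows": "1 0 0.5 0 -0.057 0.002 0.107;1 0 0.5 0 -0.057 0.002 0.107;1 0 0.5 0 -0.057 0.002 0.107;1 0 0.5 0 -0.057 0.002 0.107;1 0 0.5 0 -0.057 0.002 0.107;1 0 0.5 0 -0.057 0.002 0.107;1 0 0.5 0 -0.057 0.002 0.107;1 0 0.3 0 -0.057 0.002 0.107"
}}

```text
time_s: 14.18
ee_pos: [0.4254, 0.168, 0.2426]
tcp_rot: [2.508, 1.32, 0.618]
force: [-0.9, -0.5, 0.0]
opening: 0.999
grasp_force: 0.0
```

Request:
{"op": "send_rows", "data": {
  "rows": "1 0 0 0 -0.057 0.002 0.107;1 0 0 0 -0.057 0.002 0.107;1 0 0 0 -0.057 0.002 0.107;1 0 0 0 -0.057 0.002 0.107;1 0 0 0 -0.057 0.002 0.107;1 0 0 0 -0.057 0.002 0.107;1 0 0 0 -0.057 0.002 0.107;1 0 0 0 -0.057 0.002 0.107"
}}

```text
time_s: 14.85
ee_pos: [0.4253, 0.1676, 0.2425]
tcp_rot: [1.531, 2.231, 0.365]
force: [0.5, 1.0, 0.1]
opening: 0.998
grasp_force: 0.0
```

Request:
{"op": "send_rows", "data": {
  "rows": "1 0 0 0 -0.057 0.002 0.107;1 0 0 0 -0.057 0.002 0.107;1 0 0 0 -0.057 0.002 0.107;1 0 0 0 -0.057 0.002 0.107;1 0 0 0 -0.057 0.002 0.107;1 0 0 0 -0.057 0.002 0.107;1 0 0 0 -0.057 0.002 0.107;1 0 0 0 -0.057 0.002 0.107"
}}

```text
time_s: 15.52
ee_pos: [0.4253, 0.1676, 0.2425]
tcp_rot: [0.308, 2.637, 0.055]
force: [-0.1, -0.3, -0.3]
opening: 1.002
grasp_force: 0.0
```

Request:
{"op": "send_rows", "data": {
  "rows": "1 0 0 0 -0.057 0.002 0.107;1 0 0 0 -0.057 0.002 0.107;1 0 0 0 0 -0.04 0;1 0 0 0 0 -0.04 0;1 0 0 0 0 0 0"
}}

```text
time_s: 15.93
ee_pos: [0.4241, 0.1671, 0.2416]
tcp_rot: [-0.005, 2.574, -0.025]
force: [-1.0, -0.6, -0.5]
opening: 0.999
grasp_force: 0.0
```

```bash
cat > s.py <<'E'
from h import *
np.set_printoptions(precision=4,suppress=True)
s=ctrl.read_state();print(s["ee_pos"],s["qpos"],"\n",cv2.Rodrigues(s["tcp_rot"])[0])
E
python3 s.py
```

```text
[0.4241 0.1671 0.2416] [ 0.5508 -0.0177  2.2918 -0.6975  0.478  -0.4594] 
 [[-0.8433  0.0018  0.5374]
 [-0.0085  0.9998 -0.0167]
 [-0.5374 -0.0186 -0.8431]]
```

Request:
{"op": "send_rows", "data": {
  "rows": "1 0.6 0 -3 0 0.003 0;1 0.6 0 -3 0 0 0;1 0.7 0 -3.3 0 0 0;1 0.7 0 -3.3 0 0 0;1 1 0 -1.5 0 0 0;1 0.9 0 -1.5 0 0 0;1 0 0 0 0 0 0;1 0 0 0 0 0 0"
}}

```text
time_s: 16.6
ee_pos: [0.4732, 0.1718, 0.1245]
tcp_rot: [0.003, 2.607, -0.04]
force: [-1.4, 0.5, -0.2]
opening: 0.999
grasp_force: 0.0
```

```bash
python3 s.py
```

```text
[0.4732 0.1718 0.1245] [ 0.4875  0.3243  2.2746 -1.3087  0.277   0.1536] 
 [[-0.8607  0.0098  0.509 ]
 [-0.0057  0.9996 -0.029 ]
 [-0.5091 -0.0279 -0.8603]]
```

Request:
{"op": "send_rows", "data": {
  "rows": "1 -0.5 -0.3 -0.5 0.017 0.07 0;1 -0.5 -0.2 -0.9 0.017 0.06 0;1 0 0 0 0 0 0;1 0 0 0 0 0 0"
}}

```text
time_s: 16.93
ee_pos: [0.4663, 0.167, 0.1164]
tcp_rot: [0.011, 2.682, -0.022]
force: [0.0, 0.0, -0.5]
opening: 0.999
grasp_force: 0.0
```

```bash
python3 s.py
```

```text
[0.4663 0.167  0.1164] [ 0.4507  0.3248  2.2572 -0.9661  0.2568 -0.2054] 
 [[-0.8964  0.0116  0.4431]
 [ 0.0041  0.9998 -0.0177]
 [-0.4432 -0.014  -0.8963]]
```

Request:
{"op": "send_rows", "data": {
  "rows": "1 0 0 0 0.01 0.06 0;1 0 0 0 0.01 0.05 0;1 0.5 0 -1.5 0 0 0;1 0.5 0 -1.5 0 0 0;1 0 0 0 0 0 0;1 0 0 0 0 0 0"
}}

```text
time_s: 17.43
ee_pos: [0.476, 0.1651, 0.0853]
tcp_rot: [0.015, 2.752, -0.017]
force: [-0.7, 0.2, 0.3]
opening: 0.999
grasp_force: 0.0
```

```bash
python3 s.py
```

```text
[0.476  0.1651 0.0853] [ 0.4114  0.4029  2.2147 -0.7791  0.2363 -0.4134] 
 [[-0.9251  0.0126  0.3794]
 [ 0.0079  0.9999 -0.0139]
 [-0.3795 -0.0099 -0.9251]]
```

Request:
{"op": "send_rows", "data": {
  "rows": "1 0.5 0.1 -1.5 0 0 0;1 0.5 0 -1.5 0 0 0;1 0 0 0 0 0 0;-1 0 0 0 0 0 0;-1 0 0 0 0 0 0;-1 0 0 0 0 0 0;-1 0 0 0 0 0 0;-1 0 0 0 0 0 0"
}}

```text
time_s: 18.1
ee_pos: [0.4868, 0.1665, 0.0562]
tcp_rot: [0.016, 2.751, -0.015]
force: [0.0, -1.1, 0.6]
opening: 0.66
grasp_force: 0.0
```

Request:
{"op": "send_rows", "data": {
  "rows": "-1 0 0 0 0 0 0;-1 0 0 0 0 0 0;-1 0 0 0 0 0 0"
}}

```text
time_s: 18.35
ee_pos: [0.4867, 0.1664, 0.0556]
tcp_rot: [0.016, 2.751, -0.015]
force: [-0.3, -0.5, -0.6]
opening: 0.435
grasp_force: 0.0
```

```bash
python3 s.py
```

```text
[0.4867 0.1664 0.0556] [ 0.4031  0.4827  2.201  -1.0164  0.1903 -0.1774] 
 [[-0.9248  0.013   0.3802]
 [ 0.0088  0.9999 -0.0127]
 [-0.3803 -0.0084 -0.9248]]
```

Request:
{"op": "send_rows", "data": {
  "rows": "-1 0 0 0 0 0 0;-1 0 0 0 0 0 0;-1 0 0 0 0 0 0;-1 0 0 1 0 0 0;-1 0 0 1.5 0 0 0;-1 -0.5 0 2.5 0 0 0;-1 -0.5 0 3 0 0 0;-1 -0.5 0 3 0 0 0"
}}

```text
time_s: 19.02
ee_pos: [0.4704, 0.1663, 0.1657]
tcp_rot: [0.015, 2.755, -0.015]
force: [-0.1, 0.8, -1.1]
opening: 0.335
grasp_force: 30.0
```

Request:
{"op": "send_rows", "data": {
  "rows": "-1 0 0 3 0 0.07 0;-1 0 0 3 0 0.07 0;-1 0 0 3 0 0.07 0;-1 0 0 3 0 0.07 0;-1 0 0 3 0 0.07 0;-1 0 0 3 0 0.07 0;-1 0 0 0 0 0.07 0;-1 0 0 0 0 0.07 0"
}}

```text
time_s: 19.68
ee_pos: [0.4727, 0.1665, 0.3471]
tcp_rot: [-0.011, -2.974, 0.018]
force: [-1.1, 0.1, -1.2]
opening: 0.331
grasp_force: 30.0
```

```bash
python3 s.py; python3 b.py|grep batten; python3 - <<'E'
from h import *
for c in("side","top"):
    im=get_image(c); save(im,c+"3.png")
a=cv2.imread("pics/side3.png")[120:360,200:440]; b=cv2.imread("pics/top3.png")[120:360,180:500]
cv2.imwrite("pics/c3.png",cv2.resize(np.hstack([a,b]),(800,343)))
E
```

```text
[0.4727 0.1665 0.3471] [ 0.2922  0.1936  1.6664  0.037   1.4452 -1.2787] 
 [[-0.986   0.0065 -0.1663]
 [ 0.0086  0.9999 -0.0117]
 [ 0.1662 -0.013  -0.986 ]]
side batten_a 0.97 645 med [0.4563 0.1821 0.3629] ax [-0.9999  0.0038 -0.0128] nrm [0.0009 0.9755 0.2198] lo [0.3768 0.1684 0.3487] hi [0.569  0.1875 0.3741]
side batten_a 0.83 858 med [0.4775 0.3061 0.0717] ax [-0.8395 -0.0051 -0.5433] nrm [ 0.3313 -0.7974 -0.5043] lo [0.3979 0.2861 0.0165] hi [0.5602 0.312  0.1272]
top batten_a 0.63 453 med [ 0.5917 -0.0039  0.0703] ax [-0.1174 -0.0147  0.993 ] nrm [-0.239   0.9709 -0.0139] lo [ 0.5569 -0.0365  0.0006] hi [0.6314 0.0295 0.1728]
```

View pics/c3.png

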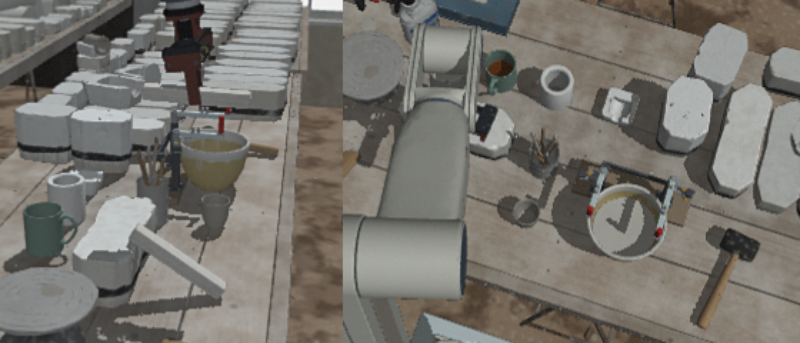

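Request:
{"op": "send_rows", "data": {
  "rows": "-1 0.6 -3.1 0 0 0 -0.121;-1 0.6 -3.1 0 0 0 -0.121;-1 0.6 -3.1 0 0 0 -0.121;-1 0.6 -3.1 0 0 0 -0.121;-1 0.6 -3.1 0 0 0 -0.121;-1 0.6 -3.1 0 0 0 -0.121;-1 0.6 -3.1 0 0 0 -0.121;-1 0.6 -3.1 0 0 0 -0.121"
}}

```text
time_s: 20.85
ee_pos: [0.5197, -0.0833, 0.345]
tcp_rot: [-1.407, -2.633, -0.099]
force: [-0.3, 0.5, -0.7]
opening: 0.331
grasp_force: 30.0
```

Request:
{"op": "send_rows", "data": {
  "rows": "-1 0.6 -3.1 0 0 0 -0.121;-1 0.6 -3.1 0 0 0 -0.121;-1 0.6 -3.1 0 0 0 -0.121;-1 0.6 -3.1 0 0 0 -0.121;-1 0.6 -3 -2 0 0 -0.121;-1 0 0 -3 0 0 0;-1 0 0 0 0 0 0;-1 0 0 0 0 0 0"
}}

```text
time_s: 21.52
ee_pos: [0.5486, -0.2351, 0.2935]
tcp_rot: [-2.135, -2.114, -0.163]
force: [-0.9, -0.6, -0.8]
opening: 0.332
grasp_force: 30.0
```

```bash
python3 s.py; python3 b.py|grep batten
```

```text
[ 0.5486 -0.2351  0.2935] [-0.4982  0.356   1.5705  0.1464  1.3143 -0.5324] 
 [[ 0.0115  0.9998 -0.0164]
 [ 0.9855 -0.0085  0.1695]
 [ 0.1694 -0.0181 -0.9854]]
side batten_a 0.75 821 med [0.4789 0.3062 0.0729] ax [-0.8413  0.0003 -0.5406] nrm [ 0.3112 -0.8175 -0.4847] lo [0.3974 0.2878 0.0158] hi [0.561  0.3118 0.1265]
side batten_a 0.73 124 med [ 0.5462 -0.1586  0.317 ] ax [-0.022   0.9966 -0.0788] nrm [-0.0109  0.0786  0.9968] lo [ 0.5345 -0.2775  0.2983] hi [ 0.5584 -0.1282  0.3196]
top batten_a 0.92 361 med [0.482  0.2859 0.0854] ax [-0.8397  0.0061 -0.543 ] nrm [ 0.5008 -0.3781 -0.7786] lo [0.3998 0.2733 0.0299] hi [0.5563 0.2985 0.134 ]
top batten_a 0.62 77 med [ 0.545  -0.3232  0.3235] ax [-0.5783  0.813  -0.0677] nrm [0.1573 0.1925 0.9686] lo [ 0.5348 -0.3362  0.3131] hi [ 0.5604 -0.3059  0.3334]
top batten_a 0.58 464 med [ 0.5764 -0.3409  0.0295] ax [-0.4077  0.1964  0.8917] nrm [-0.0674 -0.9804  0.1851] lo [ 0.4538 -0.3736  0.0124] hi [ 0.6241 -0.308   0.2122]
```

Request:
{"op": "send_rows", "data": {
  "rows": "-1 0.2 0.1 -2 0.015 0 0;-1 0.2 0.1 -3 0 0 0;-1 0 0 -3 0 0 0;-1 0 0 -2 0 0 0;-1 0 0 -0.9 0 0 0;-1 0 0 -0.3 0 0 0;-1 0 0 0 0 0 0;-1 0 0 0 0 0 0"
}}

```text
time_s: 22.58
ee_pos: [0.5546, -0.2342, 0.1841]
tcp_rot: [-2.131, -2.11, -0.181]
force: [0.2, -0.3, 0.2]
opening: 0.333
grasp_force: 30.0
```

```bash
python3 s.py; python3 b.py|grep batten; python3 - <<'E'
from h import *
for c in("side","top"):
    im=get_image(c); save(im,c+"4.png")
a=cv2.imread("pics/side4.png")[160:280,270:430]; b=cv2.imread("pics/top4.png")[200:320,320:480]
cv2.imwrite("pics/c4.png",cv2.resize(np.hstack([a,b]),(800,300)))
E
```

```text
[ 0.5546 -0.2342  0.1841] [-0.4986  0.479   1.6526  0.1724  1.1136 -0.5731] 
 [[ 0.0107  0.9999 -0.011 ]
 [ 0.9834 -0.0086  0.1813]
 [ 0.1812 -0.0128 -0.9834]]
side batten_a 0.72 134 med [ 0.5527 -0.163   0.208 ] ax [-0.0257  0.9973 -0.0685] nrm [-0.1537  0.0638  0.9861] lo [ 0.5409 -0.2782  0.1888] hi [ 0.5645 -0.1269  0.2114]
side batten_a 0.71 781 med [0.4758 0.3064 0.0709] ax [-0.8395 -0.0079 -0.5433] nrm [ 0.28   -0.8632 -0.4201] lo [0.3975 0.2889 0.0168] hi [0.5574 0.3117 0.1267]
top batten_a 0.85 410 med [0.4799 0.2862 0.0855] ax [-0.8421 -0.0131 -0.5392] nrm [-0.5392 -0.001   0.8422] lo [0.4004 0.2743 0.0277] hi [0.5604 0.3001 0.1355]
```

View pics/c4.png

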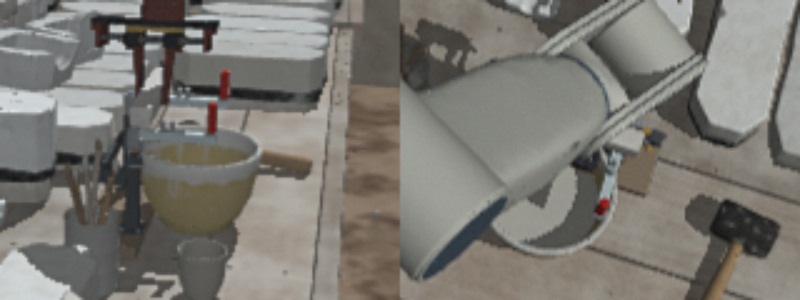

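Request:
{"op": "send_rows", "data": {
  "rows": "-1 -0.1 0 -0.4 0 0 0;-1 0 0 -0.4 0 0 0;-1 0 0 -0.2 0 0 0;-1 0 0 0 0 0 0"
}}

```text
time_s: 23.42
ee_pos: [0.5526, -0.2337, 0.1734]
tcp_rot: [-2.129, -2.108, -0.18]
force: [-3.6, 1.6, 8.1]
opening: 0.335
grasp_force: 30.0
```

Request:
{"op": "send_rows", "data": {
  "rows": "-1 0 0 -0.1 0 0 0;-0.2 0 0 0 0 0 0;0.1 0 0 0 0 0 0;0.2 0 0 0 0 0 0;0.2 0 0 0 0 0 0;0.2 0 -0.4 2 0 0 0;0.2 0 -0.6 3 0 0 0;0.2 0 -0.7 3.8 0 0 0"
}}

```text
time_s: 24.08
ee_pos: [0.5513, -0.2499, 0.2581]
tcp_rot: [-2.126, -2.105, -0.177]
force: [0.1, -0.2, 0.8]
opening: 0.602
grasp_force: 0.0
```

Request:
{"op": "send_rows", "data": {
  "rows": "0.5 0 1 3.5 -0.04 0 0.121;1 -0.4 3 2 -0.04 0 0.121;1 -0.6 3.4 0 -0.04 0 0.121;1 -0.6 3.4 0 -0.04 0 0.121;1 -0.6 3.4 0 0 0 0.121;1 -0.6 3.4 0 0 0 0.121;1 -0.6 3.4 0 0 0 0.121;1 -0.6 3.4 0 0 0 0.121"
}}

```text
time_s: 24.75
ee_pos: [0.5121, -0.0051, 0.3146]
tcp_rot: [-0.943, -2.949, 0.058]
force: [-0.3, -0.4, 0.1]
opening: 0.995
grasp_force: 0.0
```

Request:
{"op": "send_rows", "data": {
  "rows": "1 -0.6 3.4 0 0 0 0.121;1 -0.6 3.4 0 0 0 0.121;1 -0.6 3.4 0 0 0 0.121;1 -0.6 3.4 0 0 0 0.121;1 -0.6 3.4 0 0 0 0.121;1 -0.6 3.4 0 0 0 0;1 -0.6 3.4 0 0 0 0;1 0 3.4 0 0 0 0"
}}

```text
time_s: 25.42
ee_pos: [0.4694, 0.2669, 0.3146]
tcp_rot: [-0.031, -3.108, 0.077]
force: [0.0, -0.3, -0.7]
opening: 1.0
grasp_force: 0.0
```

```bash
python3 s.py; cat > v.py <<'E'
import sys
from h import *
np.set_printoptions(precision=4,suppress=True)
L=[]
for c in("side","top"):
    im=get_image(c); save(im,"tmp.png"); 
    for n in ("batten_a_mid","front_arm_pin","rear_arm_pin","slip_bowl"): print(c,n,[(round(d["p"],2),w(im,d["point"])) for d in tip_of(c,n)[:3]])
    L.append(im["image"][160:280,270:430,::-1] if c=="side" else im["image"][200:320,320:480,::-1])
cv2.imwrite(sys.argv[1],cv2.resize(np.hstack(L),(800,300)))
E
python3 v.py pics/c5.png; python3 b.py|grep batten
```

```text
[0.4694 0.2669 0.3146] [ 0.5103  0.2267  1.6903 -0.028   1.2778 -1.0319] 
 [[-0.9993  0.0189 -0.0332]
 [ 0.0206  0.9986 -0.0493]
 [ 0.0322 -0.0499 -0.9982]]
side batten_a_mid []
side front_arm_pin [(0.48, array([ 0.4594, -0.1514,  0.1948]))]
side rear_arm_pin [(0.59, array([ 0.4569, -0.3105,  0.1967])), (0.19, array([ 0.4446, -0.0017,  0.0011]))]
side slip_bowl [(0.92, array([ 0.4822, -0.2403, -0.0013])), (0.65, array([ 0.4485, -0.0002,  0.004 ])), (0.58, array([0.4852, 0.2944, 0.0566]))]
top batten_a_mid [(0.64, array([ 0.5533, -0.2379,  0.1857]))]
top front_arm_pin [(0.66, array([ 0.4554, -0.1525,  0.197 ]))]
top rear_arm_pin [(0.77, array([ 0.4603, -0.314 ,  0.2002]))]
top slip_bowl [(0.64, array([ 0.4847, -0.2382, -0.0007]))]
side batten_a 0.79 773 med [0.4801 0.3061 0.0739] ax [-0.841  -0.0024 -0.541 ] nrm [ 0.3144 -0.816  -0.485 ] lo [0.4012 0.2875 0.0203] hi [0.5564 0.3117 0.1261]
top batten_a 0.91 494 med [ 0.5489 -0.24    0.2003] ax [-0.0104 -0.9999  0.0038] nrm [-0.1071  0.0049  0.9942] lo [ 0.5377 -0.3307  0.186 ] hi [ 0.5644 -0.1445  0.2104]
```

View pics/c5.png

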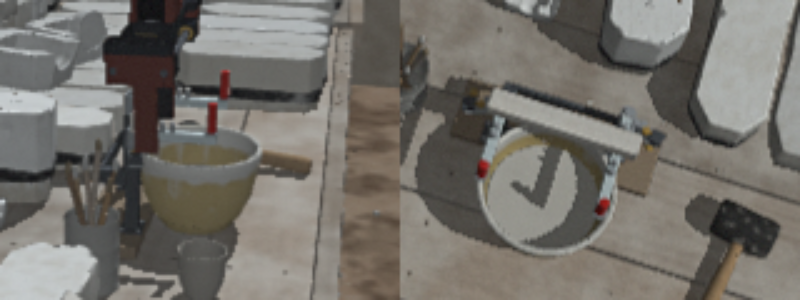

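Request:
{"op": "send_rows", "data": {
  "rows": "1 0 0.8 -2 0.025 -0.08 0.019;1 0 0.8 -2 0.024 -0.08 0;1 -0.3 0.7 -3 0 -0.09 0;1 -0.2 0 -3 0 -0.083 0;1 0 0 -3 0 0 0;1 0 0 -3 0 0 0;1 0 0 -3 0 0 0;1 0 0 0 0 0 0"
}}

```text
time_s: 26.98
ee_pos: [0.4627, 0.2863, 0.1197]
tcp_rot: [0.005, 2.848, -0.007]
force: [-0.5, -1.4, -0.2]
opening: 1.001
grasp_force: 0.0
```

```bash
python3 s.py
```

```text
[0.4627 0.2863 0.1197] [ 0.6319  0.3875  2.0419 -0.3703  0.505  -0.6289] 
 [[-0.9572  0.004   0.2895]
 [ 0.0026  1.     -0.0051]
 [-0.2895 -0.0041 -0.9572]]
```

Request:
{"op": "send_rows", "data": {
  "rows": "1 0.6 0.2 -2 0 0 0;1 0.6 0.1 -2 0 0 0;1 0.6 0 -1.5 0 0 0;0.3 0.4 0 -1 0 0 0;-1 0 0 0 0 0 0;-1 0 0 0 0 0 0;-1 0 0 0 0 0 0;-1 0 0 0 0 0 0"
}}

```text
time_s: 27.65
ee_pos: [0.4882, 0.2916, 0.061]
tcp_rot: [0.007, 2.839, 0.002]
force: [0.9, -1.0, -0.1]
opening: 0.657
grasp_force: 0.0
```

Request:
{"op": "send_rows", "data": {
  "rows": "-1 0 0 0 0 0 0;-1 0 0 0 0 0 0;-1 0 0 0 0 0 0;-1 0 0 0 0 0 0;-1 0 0 0 0 0 0"
}}

```text
time_s: 28.07
ee_pos: [0.4878, 0.2913, 0.0599]
tcp_rot: [0.006, 2.84, 0.001]
force: [-0.8, -0.1, 2.0]
opening: 0.333
grasp_force: 30.0
```

```bash
python3 s.py
```

```text
[0.4878 0.2913 0.0599] [ 0.6101  0.5246  2.0181 -0.4665  0.3874 -0.5414] 
 [[-0.955   0.0043  0.2967]
 [ 0.0046  1.      0.0001]
 [-0.2967  0.0014 -0.955 ]]
```

Request:
{"op": "send_rows", "data": {
  "rows": "-1 0 0 1 0 0 0;-1 0 0 1.5 0 0 0;-1 -0.5 0 2.5 0 0 0;-1 -0.5 0 3 0 0 0;-1 -0.5 0 3 0 0 0;-1 0 0 3 0 0.07 0;-1 0 0 3 0 0.07 0;-1 0 0 3 0 0.07 0"
}}

```text
time_s: 28.73
ee_pos: [0.4715, 0.2917, 0.2626]
tcp_rot: [0.003, 3.054, 0.004]
force: [0.7, 0.0, -1.8]
opening: 0.327
grasp_force: 30.0
```

Request:
{"op": "send_rows", "data": {
  "rows": "-1 0 0 3 0 0.07 0;-1 0 0 3 0 0.07 0;-1 0 0 2 0 0.07 0;-1 0 0 0 0 0.07 0;-1 0 0 0 0 0.07 0;-1 0 0 0 0 0.01 0;-1 0 0 0 0 0 0"
}}

```text
time_s: 29.32
ee_pos: [0.473, 0.291, 0.3392]
tcp_rot: [-0.007, -2.872, 0.001]
force: [-0.4, -0.6, -1.5]
opening: 0.328
grasp_force: 30.0
```

```bash
python3 s.py; python3 b.py|grep batten
```

```text
[0.473  0.291  0.3392] [ 0.4636  0.3289  1.5199  0.1195  1.535  -1.1212] 
 [[-0.9639  0.0047 -0.2661]
 [ 0.0048  1.      0.0001]
 [ 0.2661 -0.0012 -0.964 ]]
side batten_a 0.54 20 med [ 0.5452 -0.2845  0.1981] ax [-0.0287 -0.992   0.1228] nrm [0.2812 0.1099 0.9533] lo [ 0.5385 -0.3176  0.1758] hi [ 0.5578 -0.1278  0.2014]Traceback (most recent call last):
  File "b.py", line 8, in <module>
    P=cloud(im,m)
  File "h.py", line 6, in cloud
    n=cv2.undistortPoints(np.c_[u,v].astype(float).reshape(-1,1,2),im["intrinsics"],im["dist_coeffs"])[:,0]
      ~~~~~~~~~~~~~~~~~~~^^^^^^^^^^^^^^^^^^^^^^^^^^^^^^^^^^^^^^^^^^^^^^^^^^^^^^^^^^^^^^^^^^^^^^^^^^^^^
cv2.error: OpenCV(4.12.0) /io/opencv/modules/calib3d/src/undistort.dispatch.cpp:347: error: (-215:Assertion failed) CV_IS_MAT(_src) && CV_IS_MAT(_dst) && (_src->rows == 1 || _src->cols == 1) && (_dst->rows == 1 || _dst->cols == 1) && _src->cols + _src->rows - 1 == _dst->rows + _dst->cols - 1 && (CV_MAT_TYPE(_src->type) == CV_32FC2 || CV_MAT_TYPE(_src->type) == CV_64FC2) && (CV_MAT_TYPE(_dst->type) == CV_32FC2 || CV_MAT_TYPE(_dst->type) == CV_64FC2) in function 'cvUndistortPointsInternal'
```

```bash
cat > box.py <<'E'
import sys
from h import *
np.set_printoptions(precision=4,suppress=True)
lo,hi=np.array(eval(sys.argv[2])).T
im=get_image(sys.argv[1]); P=cloud(im,im["depth"]>0); 
C=im["image"][im["depth"]>0].astype(int)
k=((P>lo)&(P<hi)).all(1)&(np.ptp(C,axis=1)<60)&(C.sum(1)>240); P=P[k]
print(len(P),P.min(0),P.max(0),np.percentile(P,[2,50,98],axis=0))
a=int(sys.argv[3])
for q in np.arange(lo[a],hi[a],.02):
    s=P[(P[:,a]>=q)&(P[:,a]<q+.02)]
    if len(s): print(round(q,3),len(s),np.median(s,0),s[:,2].min(),s[:,2].max())
E
python3 box.py side "[[.33,.62],[.27,.32],[.30,.39]]" 0
```

```text
1008 [0.3678 0.2708 0.3339] [0.5739 0.3181 0.3856] [[0.3702 0.2818 0.3358]
 [0.4558 0.3064 0.3536]
 [0.5683 0.3118 0.3639]]
0.35 18 [0.3684 0.3012 0.3522] 0.3354178669068848 0.3628855263020896
0.37 119 [0.3801 0.3064 0.3533] 0.33507532600589457 0.3636425411729977
0.39 111 [0.4001 0.3061 0.3529] 0.33471275225323394 0.3640654750768246
0.41 113 [0.42   0.3065 0.3539] 0.33540603679869924 0.36383791794447917
0.43 112 [0.4394 0.3067 0.3538] 0.3355035219552254 0.36437313028989865
0.45 93 [0.4583 0.3066 0.3569] 0.33469051931281685 0.367687024167573
0.47 6 [0.4804 0.2952 0.3522] 0.3366524038461422 0.37355875307671477
0.49 97 [0.5007 0.3068 0.352 ] 0.3349520814844421 0.3855646555321655
0.51 110 [0.5205 0.3064 0.3539] 0.33622268498767705 0.3647162553630968
0.53 104 [0.5395 0.306  0.3541] 0.3338756809361174 0.36459412384492057
0.55 110 [0.5599 0.3064 0.3535] 0.3344454545896406 0.36436580447891376
0.57 15 [0.5721 0.3046 0.3513] 0.3392328089415423 0.3632245569365575
```

Request:
{"op": "send_rows", "data": {
  "rows": "-1 0.1 -3.7 0 0 0 -0.121;-1 0.1 -3.7 0 0 0 -0.121;-1 0.1 -3.7 0 0 0 -0.121;-1 0.1 -3.7 0 0 0 -0.121;-1 0.1 -3.7 0 0 0 -0.121;-1 0.1 -3.7 0 0 0 -0.121;-1 0.1 -3.7 0 0 0 -0.121;-1 0.1 -3.7 0 0 0 -0.121"
}}

```text
time_s: 30.23
ee_pos: [0.4802, -0.0062, 0.3401]
tcp_rot: [-1.361, -2.56, -0.183]
force: [0.4, -0.3, -0.8]
opening: 0.329
grasp_force: 30.0
```

Request:
{"op": "send_rows", "data": {
  "rows": "-1 0.1 -3.7 0 0 0 -0.121;-1 0.1 -3.7 0 0 0 -0.121;-1 0.1 -3.7 0 0 0 -0.121;-1 0.1 -3.7 0 0 0 -0.121;-1 0.1 -3.7 0 0 0 -0.118;-1 0.1 -3.7 0 0 0 0;-1 0.1 -0.9 0 0 0 0;-1 0 0 0 0 0 0"
}}

```text
time_s: 30.9
ee_pos: [0.4876, -0.2377, 0.3397]
tcp_rot: [-2.084, -2.072, -0.28]
force: [0.4, -0.5, -1.1]
opening: 0.333
grasp_force: 30.0
```

```bash
python3 s.py; python3 box.py side "[[.4,.53],[-.37,-.1],[.31,.385]]" 1;python3 box.py top "[[.4,.53],[-.37,-.1],[.31,.385]]" 1
```

```text
[ 0.4876 -0.2377  0.3397] [-0.601   0.257   1.617   0.2232  1.4247 -0.645 ] 
 [[ 0.006   1.      0.0008]
 [ 0.9642 -0.006   0.265 ]
 [ 0.265  -0.0008 -0.9643]]
188 [ 0.4633 -0.339   0.3349] [ 0.5023 -0.1254  0.3788] [[ 0.4728 -0.3198  0.3363]
 [ 0.4861 -0.1579  0.3606]
 [ 0.5017 -0.1265  0.3666]]
-0.35 4 [ 0.493  -0.333   0.3617] 0.3603097182011801 0.3620754654417137
-0.33 3 [ 0.4884 -0.3129  0.362 ] 0.3619022458058892 0.3622976844055206
-0.31 8 [ 0.4921 -0.2951  0.3625] 0.36066380525667574 0.36354594533987844
-0.29 6 [ 0.4859 -0.2782  0.3619] 0.3600928432255166 0.36243062692185535
-0.27 11 [ 0.4912 -0.2619  0.3609] 0.3602979462765879 0.36580683126670177
-0.25 13 [ 0.4802 -0.2375  0.3622] 0.3608905408970272 0.3788344806003425
-0.23 10 [ 0.4881 -0.2193  0.3619] 0.3607185424711228 0.3627542693465603
-0.21 16 [ 0.4769 -0.2023  0.3603] 0.33723039594355003 0.3635150332178103
-0.19 11 [ 0.4863 -0.1826  0.362 ] 0.3411011655967724 0.3646769585999779
-0.17 17 [ 0.4818 -0.1647  0.3618] 0.3493774215613651 0.3633104630668295
-0.15 69 [ 0.4853 -0.135   0.349 ] 0.33493169064318223 0.3630976364993474
-0.13 20 [ 0.4913 -0.1286  0.3504] 0.3369562999803095 0.36099184022746567
24 [ 0.4716 -0.3374  0.3364] [ 0.502  -0.1333  0.3731] [[ 0.4726 -0.3369  0.3426]
 [ 0.4941 -0.144   0.3646]
 [ 0.5016 -0.1337  0.3718]]
-0.35 5 [ 0.4749 -0.3355  0.3581] 0.33635976049803007 0.3658685528272605
-0.17 3 [ 0.5012 -0.1531  0.3646] 0.3616638816852517 0.36787587642576214
-0.15 16 [ 0.4952 -0.1393  0.3652] 0.36035380930853667 0.37314529694688015
```

Request:
{"op": "send_rows", "data": {
  "rows": "-1 0.1 0.1 -3 0 0 0;-1 0 0 -3 0 0 0;-1 0 0 -3 0 0 0;-1 0 0 -3 0 0 0;-1 0 0 -2.2 0 0 0;-1 0 0 -1 0 0 0;-1 0 0 0 0 0 0;-1 0 0 0 0 0 0"
}}

```text
time_s: 31.67
ee_pos: [0.4892, -0.2337, 0.1884]
tcp_rot: [-2.079, -2.075, -0.28]
force: [0.5, -0.2, 0.8]
opening: 0.334
grasp_force: 30.0
```

```bash
python3 box.py side "[[.45,.52],[-.37,-.1],[.19,.225]]" 1;python3 box.py top "[[.46,.515],[-.37,-.1],[.19,.225]]" 1
```

```text
194 [ 0.462  -0.323   0.1901] [ 0.5049 -0.1177  0.2229] [[ 0.4654 -0.3163  0.1906]
 [ 0.4882 -0.172   0.21  ]
 [ 0.5037 -0.121   0.2138]]
-0.33 8 [ 0.4946 -0.3163  0.2108] 0.20734370872636648 0.21310352257081383
-0.31 10 [ 0.4892 -0.2988  0.2108] 0.20910019922608716 0.21541090665387577
-0.29 9 [ 0.4919 -0.2807  0.2095] 0.20840105582582336 0.21227922278338543
-0.27 11 [ 0.493  -0.2578  0.211 ] 0.2091656172032776 0.21699541038872805
-0.25 13 [ 0.4913 -0.2391  0.2118] 0.19726994300274048 0.22292991660755596
-0.23 12 [ 0.4872 -0.2212  0.2113] 0.21061091220862593 0.21344600314037332
-0.21 20 [ 0.4845 -0.2013  0.2105] 0.19482059203505322 0.21252924923979583
-0.19 17 [ 0.4837 -0.1787  0.2105] 0.1920518816010884 0.21218268593044257
-0.17 17 [ 0.4865 -0.1576  0.2111] 0.1906518326711422 0.21337619774368183
-0.15 34 [ 0.4901 -0.1354  0.2084] 0.1935416746099902 0.21331558345972945
-0.13 43 [ 0.4863 -0.1259  0.1998] 0.19007521572621283 0.2137255830289907
10 [ 0.4656 -0.3353  0.195 ] [ 0.4804 -0.319   0.2186] [[ 0.4673 -0.3351  0.1952]
 [ 0.4771 -0.3301  0.206 ]
 [ 0.4804 -0.3201  0.2183]]
-0.35 5 [ 0.4784 -0.3319  0.2115] 0.19501601547272887 0.218627052972175
-0.33 5 [ 0.4757 -0.3273  0.2004] 0.19623140763988559 0.2165602382342127
```

Request:
{"op": "send_rows", "data": {
  "rows": "-1 -0.1 -0.2 -0.5 0 0 0;-1 0 0 -0.4 0 0 0;-1 0 0 -0.2 0 0 0;-1 0 0 -0.1 0 0 0;-1 0 0 -0.1 0 0 0"
}}

```text
time_s: 32.18
ee_pos: [0.4877, -0.2369, 0.1759]
tcp_rot: [-2.081, -2.073, -0.281]
force: [-6.5, -0.2, 18.9]
opening: 0.331
grasp_force: 30.0
```

Request:
{"op": "send_rows", "data": {
  "rows": "-0.2 0 0 0 0 0 0;0 0 0 0 0 0 0;0.1 0 0 0 0 0 0;0.1 0 0 0 0 0 0;0.1 0 -0.3 1 0 0 0;0.1 0 -0.5 2 0 0 0;0.1 0 -0.8 3 0 0 0;0.1 0 -0.8 3 0 0 0"
}}

```text
time_s: 32.85
ee_pos: [0.4873, -0.2608, 0.2658]
tcp_rot: [-2.08, -2.072, -0.279]
force: [0.3, -1.4, -0.2]
opening: 0.549
grasp_force: 0.0
```

Request:
{"op": "send_rows", "data": {
  "rows": "0.1 -1 3 3 0 0 0;0.1 -1 4 0 0 0 0;0.1 -1 4 0 0 0 0;0.1 -1 4 0 0 0 0;0.1 0 4 0 0 0 0;0.1 0 4 0 0 0 0;0.1 0 4 0 0 0 0;0.1 0 4 0 0 0 0"
}}

```text
time_s: 33.52
ee_pos: [0.448, 0.0495, 0.2944]
tcp_rot: [-2.082, -2.074, -0.282]
force: [1.1, -0.0, -0.6]
opening: 0.551
grasp_force: 0.0
```

Request:
{"op": "send_rows", "data": {
  "rows": "0.1 0 4 0 0 0 0;0.1 0 4 0 0 0 0;0.1 0 4 0 0 0 0;0.1 0 0 0 0 0 0"
}}

```text
time_s: 33.85
ee_pos: [0.4476, 0.1734, 0.2946]
tcp_rot: [-2.074, -2.078, -0.283]
force: [0.6, -0.7, -0.5]
opening: 0.549
grasp_force: 0.0
```

```bash
python3 v.py pics/c6.png; for c in side top; do python3 box.py $c "[[.515,.60],[-.37,-.1],[.185,.21]]" 1;python3 box.py $c "[[.47,.515],[-.37,-.1],[.185,.21]]" 1; done
```

```text
side batten_a_mid [(0.73, array([ 0.599 , -0.3081,  0.1702])), (0.56, array([ 0.5891,  0.003 , -0.0028])), (0.54, array([ 0.5492, -0.2363,  0.1837]))]
side front_arm_pin [(0.44, array([ 0.4573, -0.1547,  0.1953]))]
side rear_arm_pin [(0.7, array([ 0.4533, -0.3123,  0.1942])), (0.51, array([ 0.588 ,  0.0005, -0.0028]))]
side slip_bowl [(0.7, array([ 0.4809, -0.2394, -0.005 ]))]
top batten_a_mid [(0.85, array([ 0.5562, -0.2344,  0.1884])), (0.45, array([ 0.4856, -0.2386,  0.1725])), (0.16, array([ 0.4908, -0.2387,  0.1849]))]
top front_arm_pin [(0.53, array([ 0.4577, -0.1533,  0.1981]))]
top rear_arm_pin [(0.72, array([ 0.4593, -0.3155,  0.1997])), (0.53, array([ 0.5517, -0.243 ,  0.1719]))]
top slip_bowl []
142 [ 0.537  -0.3443  0.1852] [ 0.5675 -0.1254  0.2027] [[ 0.5377 -0.3289  0.1856]
 [ 0.553  -0.1747  0.1977]
 [ 0.5668 -0.1259  0.2011]]
-0.35 3 [ 0.5392 -0.341   0.1882] 0.1852132994308768 0.19762717434916216
-0.33 3 [ 0.561  -0.3147  0.1971] 0.19527355339092037 0.20059790027061358
-0.31 5 [ 0.5621 -0.3065  0.197 ] 0.18681774379689448 0.19752256547580296
-0.29 3 [ 0.5575 -0.281  
[... 2879 characters left out ...]
9358628839326 0.20928469379145875
-0.31 61 [ 0.4879 -0.3     0.2008] 0.18713958878649542 0.2093170015164787
-0.29 58 [ 0.4877 -0.2797  0.1997] 0.1871205498522366 0.20726482192490442
-0.27 59 [ 0.4863 -0.2597  0.2   ] 0.1872369467340769 0.20803102052158295
-0.25 59 [ 0.4862 -0.2401  0.1991] 0.18540452111977662 0.20914428284049696
-0.23 54 [ 0.4872 -0.2202  0.2002] 0.1864422968740701 0.2098633956531133
-0.21 58 [ 0.4879 -0.2004  0.1995] 0.18654959731259488 0.20971704158758664
-0.19 58 [ 0.4866 -0.1805  0.2003] 0.18532665299593412 0.2092428890320125
-0.17 58 [ 0.487  -0.1596  0.2005] 0.1857943640701334 0.2094824912984065
-0.15 47 [ 0.4861 -0.1422  0.2002] 0.18691390035919797 0.20982507477452808
```

View pics/c6.png

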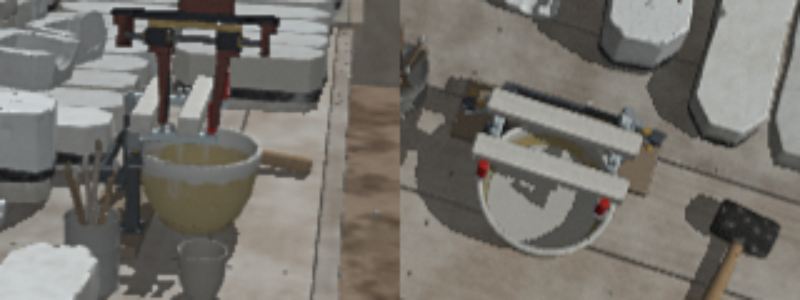

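Both battens lie flat in their bays: in the top crop they run from about (490,100) to (640,145) and from (475,145) to (625,190). The arms are out, the ends stick out evenly to within about 3 mm, and the bowl has not moved. Handing in.

```bash
python3 -c "
from workcell import order; print(order.hand_in())"
```

```text
the job is handed in; nothing more can be done
None
```

The job is handed in at about 34 s: the front arm then the rear arm are fully out, one batten lies flat in each bay with its ends even to within about 3 mm, and the bowl has not moved; the hand-in gave no verdict.

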